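# Close up a row of packets with the sliding shelf stop

### The job

The row of packets in the long bay of the packing shelf has gone slack and one packet stands out at the front. Push that packet back in line with the others, and push the sliding stop along its rail up to the row until it clicks into the last notch that the packets allow, so that they stand upright with only a few millimetres of play. Only push, and gently: lift or tip nothing, leave the spare packet, the jars and the other things where they are, and take the hand away.

Things in the scene. Friction and masses are not known exactly. Their poses are not given: they have to be found in the camera images.
- rack: Fixed grey metal packing shelf, deck 142 deep x 570 long x 50 high, open front facing the robot. Origin on the table under the deck; x points to the rear, y along the deck to the left seen from the robot, z up. Deck: x -0.062 to 0.070, y -0.328 to 0.242 (m). Rear wall: front side at x = 0.070, 65 above the deck. The long left bay (open at its left end) holds the row of five packets
- partition (a point): Left side of the 6 mm partition, at deck height (rack x 0.006, y -0.164, z 0.050); it stands 85 above the deck. The row of five packets starts here and runs left. Right of it a short bay holds one spare packet and a jar
- rail (a point): Middle of the top of the aluminium rail along the deck's front edge (rack x -0.069, y -0.043, z 0.030); the rail is 14 deep and runs the whole length, with V notches 12 wide and 5 deep every 25 mm
- stop (a joint): Travel of the sliding stop on the rail (m): 0 left, growing to the right towards the row, 0 to 0.20. Its panel's side facing the packets is at rack y = 0.150 - value. A spring roller drops into notches at 0.025, 0.050, 0.075, 0.100, 0.125, 0.150 and on. Slides at about 1.5 N, stays where left; within 3 mm of a notch it pulls itself in unless packets it touches drag (up to 5 N); about 8 N pushes it out
- stop_panel (a point): Centre of the left side of the stop's steel panel, away from the packets, where it is pushed: upright plate 4 thick, 135 deep (rack x -0.076 to 0.059), 53 to 135 above the table. To its left reach 50 mm: a foot plate (top 5 above the deck) and, over the rail, a black carriage (to 53 above the table) with a plunger knob (to 65)
- packet_a: One of four (A to D) that fill the places next to the partition in any order; one of the four stands out at the front: plain dark brown card packet, 32 wide (its y) x 115 deep (its x) x 85 high. Origin: centre of its underside; in line, with its back at the rear wall, its x in the rack's frame is 0.0125 m
- packet_b: One of four (A to D) that fill the places next to the partition in any order; one of the four stands out at the front: plain dark brown card packet, 32 wide (its y) x 115 deep (its x) x 85 high. Origin: centre of its underside; in line, with its back at the rear wall, its x in the rack's frame is 0.0125 m
- packet_c: One of four (A to D) that fill the places next to the partition in any order; one of the four stands out at the front: plain dark brown card packet, 32 wide (its y) x 115 deep (its x) x 85 high. Origin: centre of its underside; in line, with its back at the rear wall, its x in the rack's frame is 0.0125 m
- packet_d: One of four (A to D) that fill the places next to the partition in any order; one of the four stands out at the front: plain dark brown card packet, 32 wide (its y) x 115 deep (its x) x 85 high. Origin: centre of its underside; in line, with its back at the rear wall, its x in the rack's frame is 0.0125 m
- packet_e: Either the fifth packet of the row (nearest the stop) or the spare one in the right bay (rack y below -0.17): plain dark brown card packet, 32 wide (its y) x 115 deep (its x) x 85 high. Origin: centre of its underside; in line, with its back at the rear wall, its x in the rack's frame is 0.0125 m
- packet_f: The wide packet; it takes the other of packet E's two places: plain dark brown card packet, 57 wide (its y) x 115 deep (its x) x 85 high. Origin: centre of its underside; in line, with its back at the rear wall, its x in the rack's frame is 0.0125 m
- jar_bay: Bystander: closed jar 66 across, 88 high, on the deck in the right bay. Origin: centre of its underside
- jar_left: Bystander: closed jar 66 across, 88 high, on the table left of the shelf. Origin: centre of its underside
- jar_front: Bystander: closed jar 66 across, 88 high, on the table in front of the right bay. Origin: centre of its underside
- tape: Bystander: roll of brown tape lying flat, 90 across, 48 high, on the table in front of the row. Origin: centre of its underside
- marker: Bystander: marker pen lying on the table in front of the shelf, 131 long, 18 thick. Origin: centre of its underside
- dispenser: Bystander: black desk tape dispenser, 150 x 60, about 90 high, right of the robot. Origin: centre of its underside
- mug: Bystander: white mug 80 across, 95 high, left of the robot. Origin: centre of its underside
Not all that is in view belongs to the job. Leave any pink or red look-alike of the packet_a alone. Leave any purple or red look-alike of the packet_d alone.

How it is judged:
By the outcome, as a careful person would: the job done as asked, in the order asked, and still so for the second after the job is handed in, with the robot touching nothing.
It also fails if it takes over 51 s, if anything falls off the work surface, if the arm or the gripper's body presses on something with over 40 N, if the wrist force passes 120 N, or if a joint passes its speed limit or range.

### The arm

A 7-joint arm with a two-finger parallel gripper is mounted at the origin on the work surface. World frame = base frame: x ahead of the robot, y to its left, z up, the work surface at z = 0. Lengths are in m, angles in rad, forces in N, time in s.
With the tool pointing down it reaches from about 0.35 to 0.9 m from the base axis. Payload 8.1 kg.
Tool frame: the origin (TCP) lies at the centre of the arm's flange, where the gripper is bolted on; the fingertips stand 178 mm ahead of it and the grasp point (between the pads) lies 159 mm ahead of it; z points along the fingers, y is the line along which they close (so a half turn about z gives the same grasp; the last joint's range is limited). The gripper opens to 92 mm and grips with 3 to 60 N. Pads are 19 mm wide; open, the fingers measure 130 mm over their backs; the gripper's body (75 mm by 190 mm) begins 47 mm behind the grasp point.
Start: joints at [-1.343, 0.434, 0.025, 1.573, -0.012, 1.134, -0.075], TCP at [0.203, 0.591, 0.405] pointing down, gripper open.
Joint ranges: [-2.62, 2.62], [-0.44, 2.09], [-1.27, 1.32], [0.08, 2.57], [-1.32, 4.46], [0.12, 2], [-2.74, 2.74]. Speed limits (rad/s): [2.22, 2.22, 3.01, 3.01, 3.14, 3.14, 3.14].

### API

Orientations are given as a rotation vector (axis times angle).
In Python, from cell import arm gives the robot as it stands. The module is installed in compiled form; this text tells all that it offers.
- The arm moves only by the shell command python3 -m inch 'ROWS' [FORCE]. ROWS is text: rows parted by semicolons, each of 5 numbers parted by spaces: the shift along the tool's x, y, z in m, then the turn about the tool's z in rad, then the finger opening in m, from 0 to 0.0918. In form: x y z roll fingers; .... A call has 1 to 5 rows; each row is the pose to reach, as a shift and turn from the pose commanded when the call began, along the tool's axes at that moment; what a row does not reach only later rows make up. A row lasts 1/10 s, in which the tool goes at most 50 mm and 8.59 degrees, less where a joint would pass 70% of its speed; a pose out of reach is approached as far as the arm can. A call with a gripper value outside its range is refused whole. The fingers move at their own pace and stop on an object; FORCE is the grip in N (left out, the last holds). Time passes only in rows, so rows that repeat a pose let the fingers close. It gives the time, the measured TCP pose, the force, the opening and the grip force at its end, in the units of the state.
- arm.observe(): the state, without advancing time (a new reading comes with each control period).
- arm.get_image(name): name is "scene" or "top" or "wrist"; returns the picture (400x640x3 uint8, red, green, blue); there is no depth.
- arm.get_calibration(name): a dict with "intrinsics" (3x3 intrinsics, pixels), "pose" (4x4, takes a point from camera to world coordinates). Camera axes: x right, y up, looking along -z (the intrinsics and any distortion apply to the point x, -y, -z); pixel columns grow to the right and rows downward; lengths in m; the calibration is good to about 2 mm. A picture is of the moment at which its call begins: read the wrist's pose just before it. get_calibration takes no time and is no camera call; for the wrist camera it gives the pose at the moment of the call.
- arm.sign_off(): hands the job in; it is judged then, once.
Trained networks look in the newest picture that a camera, given by its name, has taken for a name from the list of things; names that differ only in an ending like _2 or _b are one class to them, and where a whole thing is asked for, a point or a joint stands for the part that bears it (a point fixed in the world has none). Each returns a list of dicts, best first, with "conf" (0 to 1); they miss things now and then, are a little off and sometimes report something else, mostly with a low value. They report only what shows in the picture. A call takes as long as a camera call. They do not tell look-alikes from the thing itself.
- arm.look_for(camera, query): "point" ([row, column] in pixels, amid what is visible of it).
- arm.silhouettes(camera, query): "region" (400x640 bool, what is visible of it) and "point" ([row, column] in pixels, amid what is visible of it).
- arm.place_of(camera, query): "point" ([row, column] in pixels: a listed point, or the origin of a listed thing).
The state is a dict: "clock": time; "joints": joint angles; "dq": joint speeds; "joint_efforts": joint torques, N m; "position": TCP position; "ee_rot": TCP orientation; "force": force on the tool from outside, world axes, zero at the start; "ft_torque": the same for the moment, N m; "width": opening from 0.0 (shut) to 1.0 (fully open); "gripper_force": force on a finger pad.
Only numpy, scipy, OpenCV 4.12 (cv2) and the standard library are available. Lean on these libraries where they do the work, as an engineer would, in place of code of your own. Each camera call takes 0.05 s, during which the arm holds its last target. There are 200 camera calls.

## Working session

There is one attempt and no reset: what is moved stays moved. The work goes in short steps, Python scripts to look and compute and a shell command to move; the robot and the scene stay as the last step left them, time stands still between calls to the robot, and variables do not carry over. Pictures are saved under pics/ and viewed, at most 10 in all, crops included, and the job is handed in when it is done.

```bash
mkdir -p pics; cat > h.py <<'E'
import numpy as np,cv2
from cell import arm
def snap(cam,name):
    im=arm.get_image(cam); cv2.imwrite(f'pics/{name}.png',im[:,:,::-1]); return im
def ray(cam,pt):
    c=arm.get_calibration(cam);K=np.array(c['intrinsics']);T=np.array(c['pose'])
    r,cc=pt; d=np.linalg.inv(K)@[cc,r,1]; d=np.array([d[0],-d[1],-d[2]])
    return T[:3,3],T[:3,:3]@d
def onz(cam,pt,z):
    o,d=ray(cam,pt); return o+d*(z-o[2])/d[2]
def proj(cam,P):
    c=arm.get_calibration(cam);K=np.array(c['intrinsics']);T=np.array(c['pose'])
    p=np.linalg.inv(T)@np.append(P,1); q=K@[p[0],-p[1],-p[2]]; return (q[:2]/q[2])[::-1]
E
python3 - <<'E'
from h import *
np.set_printoptions(precision=3,suppress=True)
a=snap('scene','s1');b=snap('top','t1')
print(arm.observe())
for cam in('scene','top'):
    c=arm.get_calibration(cam);print(cam,c)
    for q,z in(('partition',.05),('rail',.03),('stop_panel',.094),('rack',0),('packet_a',.05),('packet_f',.05)):
        for x in arm.place_of(cam,q)[:6]:
            print(q,round(x['conf'],2),np.array(x['point']),onz(cam,x['point'],z))
E
```

```text
{'clock': 0.1, 'joints': array([-1.343,  0.435,  0.025,  1.574, -0.012,  1.134, -0.075]), 'dq': array([-0.   ,  0.   , -0.001, -0.003, -0.002, -0.002, -0.001]), 'joint_efforts': array([  0.003, -66.913,   0.988, -31.514,  -0.061,   0.038,   0.   ]), 'position': array([0.203, 0.591, 0.404]), 'ee_rot': array([-0.517, -3.099,  0.002]), 'force': array([-0.562, -0.224,  0.187]), 'ft_torque': array([-0.059,  0.027,  0.044]), 'gripper_force': 0.0, 'width': 0.9951441517113946}
scene {'intrinsics': array([[518.742,   0.   , 311.981],
       [  0.   , 518.742, 199.072],
       [  0.   ,   0.   ,   1.   ]]), 'pose': array([[ 0.859, -0.319,  0.4  ,  1.08 ],
       [ 0.512,  0.527, -0.679, -0.933],
       [ 0.006,  0.787,  0.616,  0.959],
       [ 0.   ,  0.   ,  0.   ,  1.   ]])}
rail 0.72 [229.6 329. ] [ 0.585 -0.001  0.03 ]
stop_panel 0.57 [166.9 347.2] [0.528 0.205 0.094]
rack 0.69 [226.8 329.8] [0.565 0.04  0.   ]
packet_a 0.92 [311.5 374. ] [ 0.816 -0.21   0.05 ]
packet_a 0.91 [272.3 400.7] [ 0.82  -0.068  0.05 ]
packet_a 0.79 [263.3 307.1] [ 0.61  -0.158  0.05 ]
packet_a 0.68 [230.3 330.2]
[... 861 characters left out ...]
186 0.094]
stop_panel 0.4 [189.6 344.2] [ 0.581 -0.102  0.094]
rack 0.92 [196.4 301.8] [0.568 0.044 0.   ]
packet_a 0.97 [191.4 300.4] [0.578 0.048 0.05 ]
packet_a 0.93 [190.7 339.9] [ 0.584 -0.091  0.05 ]
packet_a 0.91 [265.8 397.9] [ 0.328 -0.295  0.05 ]
packet_a 0.87 [136.2 279.2] [0.776 0.129 0.05 ]
packet_a 0.77 [193.1 311.6] [0.573 0.008 0.05 ]
packet_a 0.75 [183.4 357.2] [ 0.612 -0.152  0.05 ]
packet_f 0.97 [191.4 300.4] [0.578 0.048 0.05 ]
packet_f 0.93 [190.7 339.9] [ 0.584 -0.091  0.05 ]
packet_f 0.91 [265.8 397.9] [ 0.328 -0.295  0.05 ]
packet_f 0.87 [136.2 279.2] [0.776 0.129 0.05 ]
packet_f 0.77 [193.1 311.6] [0.573 0.008 0.05 ]
packet_f 0.75 [183.4 357.2] [ 0.612 -0.152  0.05 ]
```

```bash
python3 - <<'E'
import cv2
b=cv2.imread('pics/t1.png');cv2.imwrite('pics/t1c.png',cv2.resize(b[130:270,200:420],None,fx=3.6,fy=3.6,interpolation=cv2.INTER_CUBIC))
E
```

```text
(no output)
```

View pics/s1.png

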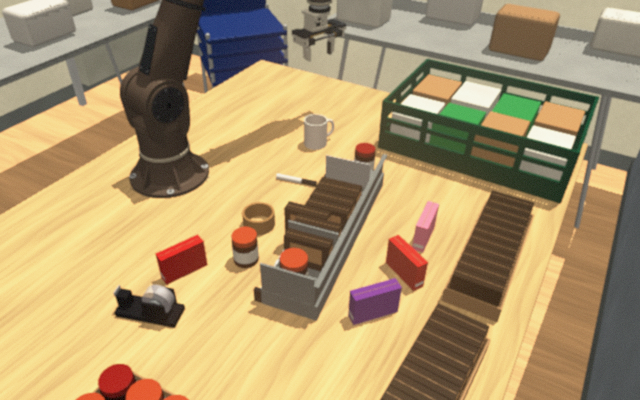

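View pics/t1c.png

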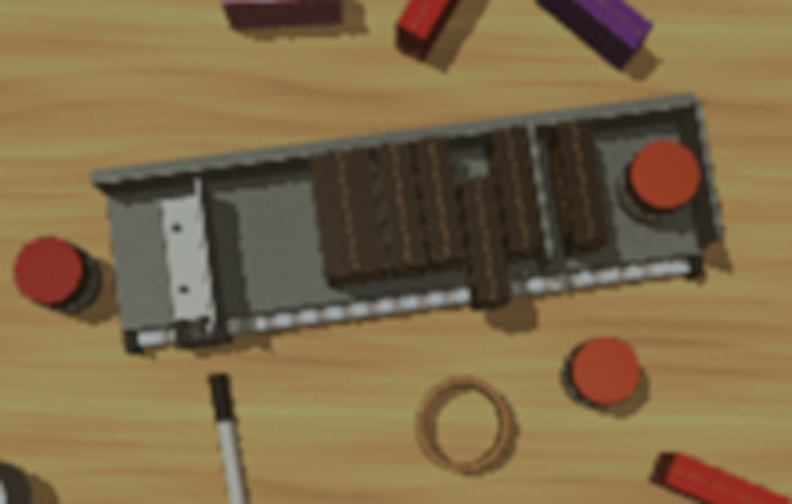

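The row's left packet is the wide F. The fourth from the left stands out, at about crop (490,300). The stop is at crop (205,240), and a narrow spare packet and a jar sit in the right bay. So the row is 185 mm wide and the target notch is 0.125. Next I fit the rack pose.

```bash
cat > fit.py <<'E'
from h import *
from scipy.optimize import least_squares
np.set_printoptions(precision=4,suppress=True)
def R2W(p,q): 
    c,s=np.cos(p[2]),np.sin(p[2]); return np.array([p[0]+c*q[0]-s*q[1],p[1]+s*q[0]+c*q[1],q[2]])
E
python3 - <<'E'
from fit import *
cr=lambda x,y:(130+y/3.6,200+x/3.6)
# lines / points: (pixel, rack pt with None unknown)
obs=[(cr(95,184),(.070,.242,.115)),(cr(693,103),(.070,-.328,.115)),
 (cr(415,298),(-.069,-.043,.03)),(cr(320,311),(-.069,None,.03)),(cr(650,270),(-.069,None,.03)),(cr(170,335),(-.069,None,.03)),
 (cr(545,200),(None,-.167,.135)),(cr(553,250),(None,-.167,.135)),(cr(534,140),(None,-.167,.135))]
# use constraints: back-project to z and compare known coordinates
def res(p):
    o=[]
    for px,r in obs:
        w=onz('top',px,r[2]);c,s=np.cos(p[2]),np.sin(p[2]);d=w[:2]-p[:2]
        q=[c*d[0]+s*d[1],-s*d[0]+c*d[1]]
        o+=[q[i]-r[i] for i in(0,1) if r[i] is not None and not(i==1 and r[1]==-.043)]
    return o
s=least_squares(res,[.57,.04,.15]);p=s.x;print(p,np.array(res(p)));np.save('rack.npy',p)
def rk(px,z):
    w=onz('top',px,z);c,s_=np.cos(p[2]),np.sin(p[2]);d=w[:2]-p[:2];return np.array([c*d[0]+s_*d[1],-s_*d[0]+c*d[1]])
for n,x,y in(('out front',489,303),('out L',472,290),('out R',508,290),('panel top rear',198,182),('panel top front',210,320),('F frontL',332,280),('F rearL',313,155),('nb front',527,252)):
    print(n,rk(cr(x,y),.135))
im=cv2.imread('pics/t1.png')
im=cv2.resize(im[130:270,200:420],None,fx=3.6,fy=3.6)
def dr(P,c):
    pts=[proj('top',R2W(p,q)) for q in P]
    cv2.polylines(im,[np.int32([[(a[1]-200)*3.6,(a[0]-130)*3.6] for a in pts])],False,c,1)
dr([(-.062,.242,.05),(.07,.242,.05),(.07,-.328,.05),(-.062,-.328,.05),(-.062,.242,.05)],(0,255,0))
dr([(.07,.242,.115),(.07,-.328,.115)],(255,255,0))
dr([(-.062,-.164,.135),(.07,-.164,.135)],(0,0,255))
dr([(-.069,.242,.03),(-.069,-.328,.03)],(255,0,0))
dr([(-.045,-.164,.135),(-.045,0.02,.135),(.07,.02,.135)],(0,255,255))
cv2.imwrite('pics/o1.png',im)
E
```

```text
[0.5657 0.0445 0.1641] [-0.0004 -0.0019  0.0008  0.0039  0.0017  0.0019 -0.0029 -0.0011 -0.0011
 -0.0013  0.0004]
out front [-0.0922 -0.1032]
out L [-0.0783 -0.0896]
out R [-0.0828 -0.1221]
panel top rear [0.0543 0.1437]
panel top front [-0.0725  0.1478]
F frontL [-0.0518  0.0347]
F rearL [0.0651 0.0368]
nb front [-0.0508 -0.1445]
```

View pics/o1.png

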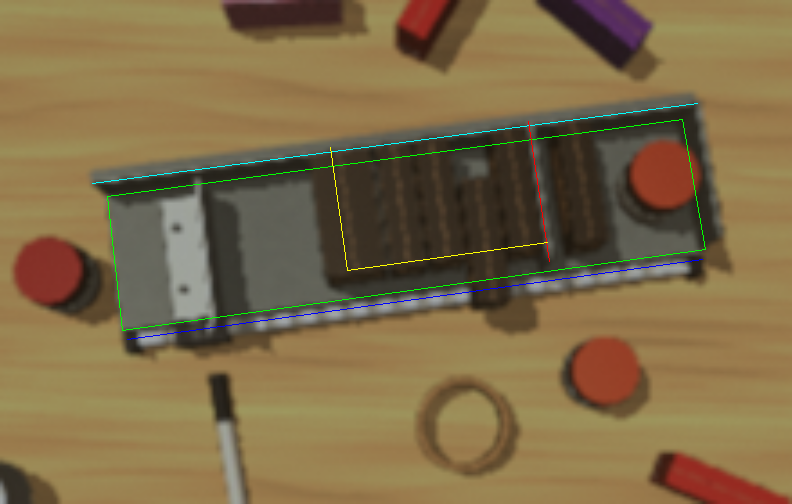

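```bash
cat >> fit.py <<'E'
from scipy.spatial.transform import Rotation as Ro
def go(x,y,z):
    p=np.load('rack.npy');s=arm.observe();R=Ro.from_rotvec(s['ee_rot']).as_matrix()
    t=R2W(p,(x,y,z));a=np.arctan2(R[1,0],R[0,0]);b=p[2]+np.pi/2
    w=s['position'][:2]-p[:2];c,q=np.cos(p[2]),np.sin(p[2])
    print('clock',s['clock'],'rack tcp',c*w[0]+q*w[1],-q*w[0]+c*w[1],s['position'][2],'tilt',R[:,2])
    print('shift',R.T@(t-s['position']),'roll',(a-b+np.pi)%(2*np.pi)-np.pi,'F',s['force'])
E
python3 -c "
from fit import *
go(-.15,-.104,.40)"
```

```text
clock 0.7 rack tcp -0.26849938493430986 0.5985645285268589 0.4047677604450718 tilt [ 0.      0.0001 -1.    ]
shift [-0.438  -0.5619  0.0047] roll 1.0758009328952909 F [0.4482 0.1306 0.7565]
```

```bash
python3 -m inch '-0.031 -0.04 0 0.15 0; -0.062 -0.08 0 0.3 0; -0.093 -0.12 0 0.45 0; -0.124 -0.16 0 0.6 0; -0.155 -0.2 0 0.75 0' && python3 -c "
from fit import *
go(-.15,-.104,.40)"
```

```text
clock: 1.2
position: [0.284, 0.3525, 0.4049]
ee_rot: [-1.625, -2.689, -0.001]
force: [1.6, 0.2, 0.4]
width: 0.615
gripper_force: 0.0
clock 1.2 rack tcp -0.22756179486094427 0.34990365205450713 0.40486229326429435 tilt [ 0.0002  0.0007 -1.    ]
shift [-0.4553 -0.069   0.0046] roll 0.31966572363621015 F [1.5707 0.233  0.3829]
```

```bash
python3 -m inch '-0.05 -0.007 0 0.14 0; -0.1 -0.015 0 0.28 0; -0.15 -0.022 0 0.32 0; -0.2 -0.03 0 0.32 0; -0.25 -0.037 0 0.32 0' && python3 -c "
from fit import *
go(-.15,-.104,.40)"
```

```text
clock: 1.7
position: [0.3678, 0.117, 0.4051]
ee_rot: [-2.025, -2.402, -0.002]
force: [1.3, 0.6, 0.3]
width: 0.182
gripper_force: 0.0
clock 1.7 rack tcp -0.18335619944428097 0.1038581175430324 0.40509191712283465 tilt [ 0.0008  0.0012 -1.    ]
shift [-0.2081  0.0321  0.0049] roll 0.006002001996216144 F [1.3142 0.5611 0.3311]
```

```bash
python3 -m inch '-0.05 0.008 0 0 0; -0.1 0.016 0 0 0; -0.15 0.024 0 0.006 0; -0.19 0.03 0 0.006 0; -0.208 0.032 0.02 0.006 0' && python3 - <<'E'
from fit import *
go(-.15,-.104,.263)
im=snap('wrist','w1');snap('top','t2')
print(arm.get_calibration('wrist'))
E
```

```text
clock: 2.2
position: [0.4359, -0.0846, 0.3867]
ee_rot: [2.034, 2.388, 0.005]
force: [0.4, 0.9, -1.2]
width: 0.007
gripper_force: 0.0
clock 2.2 rack tcp -0.14917136073140772 -0.1061582180056872 0.3867135811428912 tilt [ 0.0061 -0.0008 -1.    ]
shift [ 0.0024 -0.0016  0.1237] roll -0.004258552905962887 F [ 0.4079  0.8546 -1.2063]
{'intrinsics': array([[292.3096,   0.    , 320.5068],
       [  0.    , 292.3096, 202.0384],
       [  0.    ,   0.    ,   1.    ]]), 'pose': array([[ 0.9875, -0.1525, -0.0394,  0.4232],
       [ 0.1575,  0.9536,  0.2565, -0.0157],
       [-0.0016, -0.2595,  0.9657,  0.3642],
       [ 0.    ,  0.    ,  0.    ,  1.    ]])}
```

View pics/w1.png

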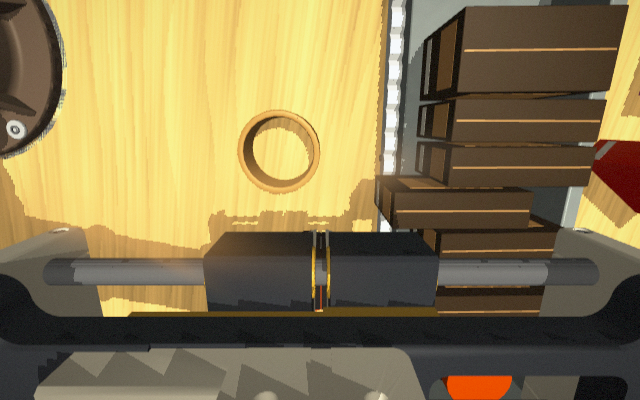

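The wrist view shows the protruding packet's top at columns 394–530 and rows 192–228. The tops of its neighbours start at column ~440.

```bash
python3 - <<'E'
from fit import *
p=np.load('rack.npy')
for n,r,c in(('outFL',192,394),('outFR',229,394),('outRL',190,528),('outRR',226,531),('nbL FL',142,447),('nbL FR',181,450),('nb2 FL',99,447),('nb2FR',139,447),('F FL',12,467),('F FR',94,462),('nbR FL',236,437),('F rearL',7,628),('nb2 rearR',145,600)):
    w=onz('wrist',(r,c),.135);d=w[:2]-p[:2];k,q=np.cos(p[2]),np.sin(p[2]);print(n,k*d[0]+q*d[1],-q*d[0]+k*d[1])
E
```

```text
outFL -0.09202963248589188 -0.08960095132691559
outFR -0.09015757919613433 -0.12120360536898474
outRL 0.015307690860319054 -0.08855543717902269
outRR 0.02323516933433655 -0.1191717812706204
nbL FL -0.053631679162168294 -0.050369328215739126
nbL FR -0.048008671890809394 -0.08086411084629636
nb2 FL -0.05695498874903525 -0.019074461789522493
nb2FR -0.05387159142011238 -0.04811012790047435
F FL -0.04919040027280017 0.03771591898163089
F FR -0.04626299718581775 -0.01564906217090232
nbR FL -0.05379179249742004 -0.12762394701783542
F rearL 0.06103474933775729 0.04003196029854066
nb2 rearR 0.06438450287515825 -0.05332947764201398
```

```bash
python3 -m inch '0.001 0 0.04 0 0; 0.002 0 0.08 0 0; 0.002 0 0.11 0 0; 0.002 0 0.124 0 0; 0.002 0.01 0.124 0 0' && python3 -m inch '0 0.012 0 0 0; 0 0.022 0 0 0; 0 0.03 0 0 0; 0 0.038 0 0 0; 0 0.045 0 0 0' && python3 -c "
from fit import *
go(-.068,-.104,.263)"
```

```text
clock: 2.8
position: [0.4426, -0.076, 0.2594]
ee_rot: [-2.029, -2.393, 0.004]
force: [-0.9, 0.1, 0.7]
width: 0.004
gripper_force: 0.0
clock: 3.3
position: [0.4891, -0.0694, 0.2611]
ee_rot: [2.032, 2.396, 0.001]
force: [-0.3, 0.3, 0.8]
width: 0.004
gripper_force: 0.5
clock 3.3 rack tcp -0.09420730511762448 -0.09981243070509097 0.26106524545531257 tilt [ 0.0004  0.0002 -1.    ]
shift [-0.0042  0.0262 -0.0019] roll 3.328566871729777e-05 F [-0.2876  0.3062  0.8239]
```

```bash
python3 -m inch '-0.004 0.004 0 0 0; -0.005 0.008 0 0 0; -0.005 0.012 0 0 0; -0.005 0.016 0 0 0; -0.005 0.018 0 0 0' && python3 - <<'E'
from fit import *
go(-.068,-.104,.263)
snap('wrist','w2')
E
```

```text
clock: 3.8
position: [0.5073, -0.0715, 0.2607]
ee_rot: [2.032, 2.396, 0.0]
force: [-1.9, 0.6, 0.5]
width: 0.009
gripper_force: 0.4
clock 3.8 rack tcp -0.07660979831234449 -0.10487782334303146 0.2607024645317073 tilt [ 0.0001  0.     -1.    ]
shift [ 0.0009  0.0086 -0.0023] roll -0.00016610785084747448 F [-1.8833  0.6063  0.4856]
```

View pics/w2.png

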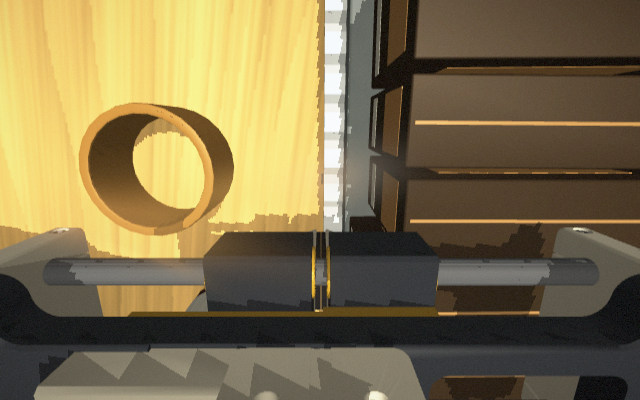

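The fingers are in contact and the packet is moving, now hidden behind the hand. I creep on until the rear wall stops it.

```bash
python3 -m inch '0 0.002 0 0 0; 0 0.004 0 0 0; 0 0.005 0 0 0; 0 0.006 0 0 0; 0 0.006 0 0 0'; python3 -m inch '0 0.001 0 0 0; 0 0.002 0 0 0; 0 0.002 0 0 0'; python3 -c "
from fit import *
go(-.068,-.104,.263)"
```

```text
clock: 4.35
position: [0.513, -0.0706, 0.2607]
ee_rot: [2.032, 2.396, 0.0]
force: [0.7, 0.3, 0.1]
width: 0.005
gripper_force: 0.1
clock: 4.65
position: [0.515, -0.0703, 0.2607]
ee_rot: [2.032, 2.396, 0.0]
force: [-0.3, 0.1, 0.3]
width: 0.005
gripper_force: 0.1
clock 4.65 rack tcp -0.06878425302441314 -0.10489034553791013 0.2607439703550199 tilt [ 0.0002  0.     -1.    ]
shift [ 0.0009  0.0008 -0.0023] roll -0.00017008864168310822 F [-0.2603  0.0649  0.3003]
```

```bash
python3 -m inch '0 0.001 0 0 0; 0 0.002 0 0 0; 0 0.002 0 0 0'; python3 -m inch '0 0.001 0 0 0; 0 0.0015 0 0 0; 0 0.0015 0 0 0';  python3 -c "
from fit import *
go(-.068,-.104,.263)
s=snap('top','t3')
snap('wrist','w3')"
```

```text
clock: 4.95
position: [0.517, -0.0699, 0.2607]
ee_rot: [2.032, 2.396, 0.0]
force: [0.0, 0.4, 0.5]
width: 0.006
gripper_force: 0.1
clock: 5.25
position: [0.5184, -0.0697, 0.2607]
ee_rot: [2.032, 2.396, 0.0]
force: [-0.8, 0.0, -0.2]
width: 0.004
gripper_force: 0.2
clock 5.25 rack tcp -0.06535178281039136 -0.10488032693991821 0.2607379922468881 tilt [ 0.0001  0.     -1.    ]
shift [ 0.0009 -0.0026 -0.0023] roll -0.00010553875544960789 F [-0.8086  0.0079 -0.2173]
```

```bash
python3 -m inch '0 -0.03 0 0 0; 0 -0.06 -0.02 0 0; 0 -0.08 -0.06 0 0; 0 -0.085 -0.1 0 0; 0 -0.085 -0.125 0 0' && python3 -m inch '-0.03 0 0 0 0; -0.06 0 0 0 0; -0.06 0 0 0 0;-0.06 0 0 0 0' && python3 - <<'E'
from fit import *
go(-.068,-.104,.263)
snap('wrist','w4')
E
```

```text
clock: 5.85
position: [0.4337, -0.0845, 0.388]
ee_rot: [2.033, 2.394, 0.003]
force: [0.4, 0.4, 0.4]
width: 0.004
gripper_force: 0.0
clock: 6.25
position: [0.4441, -0.1433, 0.3857]
ee_rot: [2.034, 2.394, 0.0]
force: [0.3, -0.3, 0.6]
width: 0.007
gripper_force: 0.0
clock 6.25 rack tcp -0.15066821906849157 -0.16531654483630237 0.3857163911861749 tilt [ 0. -0. -1.]
shift [0.0615 0.0825 0.1227] roll -0.0021111044061146167 F [ 0.3246 -0.2673  0.6458]
```

View pics/w4.png

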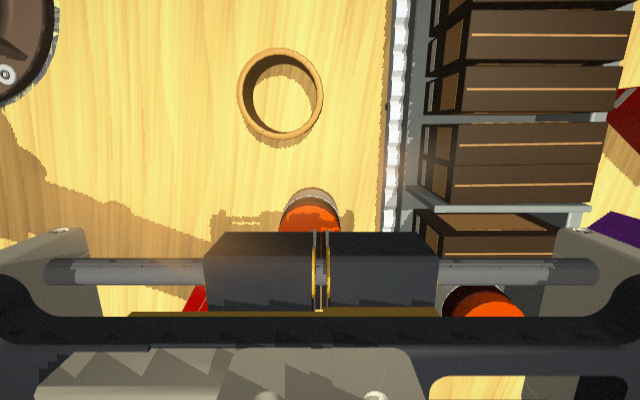

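The pushed packet (rows 123–162) is now level with its right neighbour, both with front tops at col ~459. I measure how well they line up.

```bash
python3 - <<'E'
from fit import *
im=cv2.imread('pics/w4.png');cv2.imwrite('pics/w4c.png',cv2.resize(im[0:200,400:640],None,fx=3,fy=3,interpolation=cv2.INTER_CUBIC))
p=np.load('rack.npy')
def rr(n,r,c,z=.135):
    w=onz('wrist',(r,c),z);d=w[:2]-p[:2];k,q=np.cos(p[2]),np.sin(p[2]);print(n,k*d[0]+q*d[1],-q*d[0]+k*d[1])
rr('out',128,459);rr('out',158,459);rr('R',165,459);rr('R',198,459);rr('L',70,464);rr('L',106,461);rr('part',206,412);rr('deckrail',150,405,.05)
E
```

```text
out -0.04451965523491677 -0.09944795233536166
out -0.04175972189879669 -0.12234404587019519
R -0.04109468356252946 -0.12786112838525016
R -0.03784536499875715 -0.15481710619346434
L -0.04582017115807958 -0.05836384403827661
L -0.04495001471806647 -0.08339326260963223
part -0.07564488498257597 -0.16153656331909616
deckrail -0.06047538415694609 -0.12331661768521768
```

View pics/w4c.png

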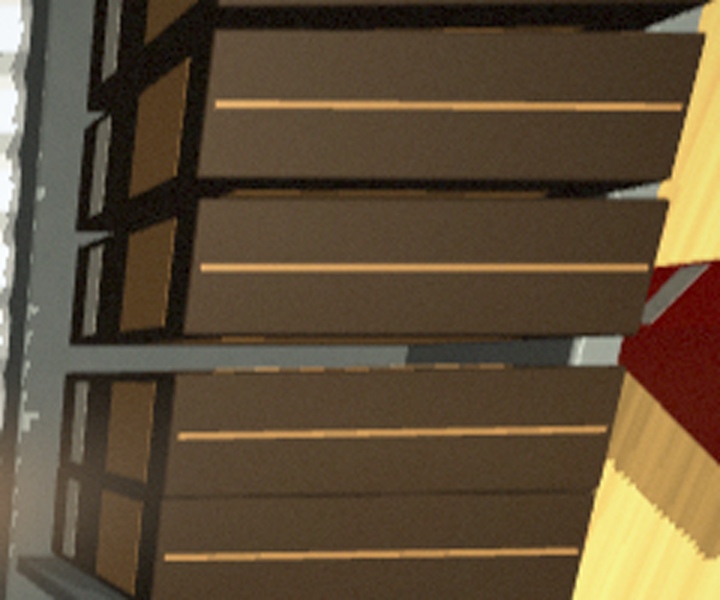

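The pushed packet is in line to about 1 mm. Next is the stop: over to its left side.

```bash
python3 -m inch '0.045 0.017 0 0 0; 0.09 0.034 0 0 0; 0.135 0.051 0 0 0; 0.18 0.068 0 0 0; 0.225 0.085 0 0 0' && python3 -m inch '0.045 0.017 0 0 0; 0.09 0.034 0 0 0; 0.125 0.05 0 0 0; 0.14 0.058 0 0 0; 0.145 0.06 0 0 0' && python3 - <<'E'
from fit import *
go(-.005,.205,.265)
im=snap('wrist','w5')
for x in arm.place_of('wrist','stop_panel')[:2]:
    w=onz('wrist',x['point'],.094);p=np.load('rack.npy');d=w[:2]-p[:2];k,q=np.cos(p[2]),np.sin(p[2]);print(x['conf'],x['point'],k*d[0]+q*d[1],-q*d[0]+k*d[1])
E
```

```text
clock: 6.8
position: [0.4908, 0.0961, 0.3857]
ee_rot: [-2.03, -2.397, -0.001]
force: [0.3, -0.3, -0.2]
width: 0.002
gripper_force: 0.0
clock: 7.3
position: [0.5263, 0.2487, 0.3851]
ee_rot: [-2.027, -2.4, 0.001]
force: [0.0, 0.1, 0.2]
width: 0.008
gripper_force: 0.0
clock 7.3 rack tcp -0.005468879814369755 0.2078956148428426 0.38506970552828756 tilt [-0.0008 -0.0004 -1.    ]
shift [-0.0029  0.0006  0.1201] roll 0.003728929750199228 F [0.0209 0.1305 0.1981]
```

View pics/w5.png

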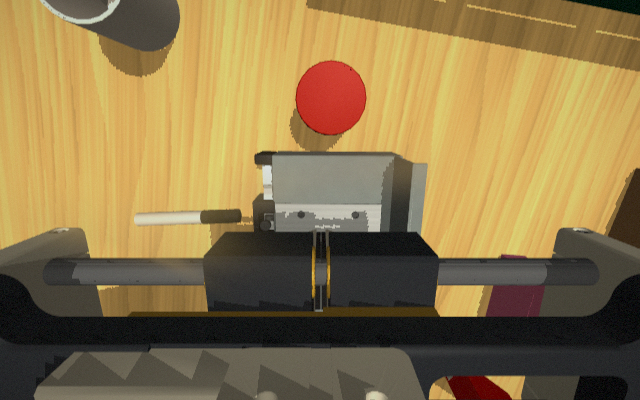

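The foot plate's left edge shows at row ~205 (cols 275–380) and the panel is hidden by the gripper. The foot edge gives the stop's position.

```bash
python3 - <<'E'
from fit import *
p=np.load('rack.npy')
for r,c,z in((205,300,.055),(205,375,.055),(154,330,.05),(203,262,.053)):
    w=onz('wrist',(r,c),z);d=w[:2]-p[:2];k,q=np.cos(p[2]),np.sin(p[2]);print(k*d[0]+q*d[1],-q*d[0]+k*d[1])
E
```

```text
-0.028849265531508027 0.1864458614756839
0.0539988893058871 0.18639564261175845
0.004025225738667482 0.2417974013337673
-0.07113330974008189 0.18821779405679856
```

```bash
python3 -m inch '-0.003 0 0.04 0 0; -0.003 0 0.08 0 0; -0.003 0 0.11 0 0; -0.003 0 0.118 0 0; -0.01 0 0.118 0 0' && python3 -m inch '-0.01 0 0 0 0; -0.02 0 0 0 0; -0.028 0 0 0 0; -0.033 0 0 0 0; -0.035 0 0 0 0' && python3 -m inch '-0.004 0 0 0 0; -0.008 0 0 0 0; -0.01 0 0 0 0' && python3 - <<'E'
from fit import *
go(-.005,.0385,.265)
im=snap('top','t5')
E
```

```text
clock: 7.9
position: [0.5281, 0.2352, 0.2674]
ee_rot: [-2.032, -2.395, 0.003]
force: [-0.1, -1.5, 0.4]
width: 0.005
gripper_force: 0.0
clock: 8.4
position: [0.5345, 0.2007, 0.2683]
ee_rot: [2.033, 2.395, 0.001]
force: [-1.0, 3.2, 1.9]
width: 0.004
gripper_force: 1.5
clock: 8.7
position: [0.5359, 0.1924, 0.2679]
ee_rot: [-2.03, -2.397, -0.002]
force: [-0.2, 1.7, 1.7]
width: 0.002
gripper_force: 1.3
clock 8.7 rack tcp -0.005256070674027082 0.15078487590968262 0.26792337083229556 tilt [ 0.0003  0.001  -1.    ]
shift [-0.1123  0.0001  0.0028] roll 0.0009850300544771429 F [-0.2446  1.717   1.7127]
```

```bash
for i in 1; do python3 -m inch '-0.004 0 0 0 0; -0.008 0 0 0 0; -0.011 0 0 0 0'; python3 -m inch '-0.002 0 0 0 0; -0.004 0 0 0 0'; python3 -m inch '-0.002 0 0 0 0; -0.004 0 0 0 0';  python3 -m inch '-0.004 0 0 0 0; -0.008 0 0 0 0; -0.012 0 0 0 0;-0.016 0 0 0 0'; done | grep -E 'pos|forc'; python3 -c "
from fit import *
go(-.005,.0385,.265)"
```

```text
position: [0.5374, 0.1823, 0.2677]
force: [-1.9, 12.3, 1.0]
gripper_force: 6.0
position: [0.5379, 0.1789, 0.2677]
force: [-0.8, 10.2, 1.4]
gripper_force: 4.5
position: [0.5388, 0.1737, 0.2677]
force: [-0.3, 4.8, 0.5]
gripper_force: 2.4
position: [0.5414, 0.158, 0.2676]
force: [-2.5, 12.5, 0.9]
gripper_force: 6.0
clock 9.85 rack tcp -0.005472108776877652 0.11597797161304121 0.2676440912638416 tilt [-0.0007  0.0018 -1.    ]
shift [-0.0775  0.0004  0.0025] roll 0.0004163342737810716 F [-2.4956 12.467   0.9397]
```

```bash
(python3 -m inch '-0.004 0 0 0 0; -0.008 0 0 0 0; -0.012 0 0 0 0;-0.014 0 0 0 0'; python3 -m inch '-0.003 0 0 0 0'; python3 -m inch '-0.002 0 0 0 0'; python3 -m inch '-0.002 0 0 0 0';python3 -m inch '-0.002 0 0 0 0';python3 -m inch '-0.002 0 0 0 0';python3 -m inch '-0.002 0 0 0 0';python3 -m inch '-0.002 0 0 0 0') | grep -E 'pos|force: \['; python3 -c "
from fit import *
go(-.005,.0385,.265)"
```

```text
position: [0.5437, 0.1432, 0.2676]
force: [-1.8, 6.3, -0.2]
position: [0.5442, 0.1407, 0.2676]
force: [-0.2, 4.0, 0.2]
position: [0.5446, 0.1376, 0.2676]
force: [-0.1, -0.7, 0.2]
position: [0.5451, 0.1354, 0.2676]
force: [-0.4, 4.2, -0.1]
position: [0.5452, 0.1347, 0.2677]
force: [-2.0, 8.4, 1.8]
position: [0.5453, 0.134, 0.2677]
force: [-3.5, 11.4, 2.6]
position: [0.5455, 0.1328, 0.2677]
force: [-2.8, 9.9, 2.2]
position: [0.5459, 0.1308, 0.2677]
force: [-2.9, 12.0, 1.6]
clock 10.95 rack tcp -0.0054679542381368094 0.08844425238936562 0.2677136131922817 tilt [-0.0011  0.0032 -1.    ]
shift [-0.05    0.0004  0.0025] roll 0.0020189336686478043 F [-2.8531 12.0313  1.5963]
```

```bash
(python3 -m inch '-0.003 0 0 0 0; -0.007 0 0 0 0; -0.01 0 0 0 0;-0.013 0 0 0 0;-0.016 0 0 0 0'; python3 -m inch '-0.002 0 0 0 0; -0.004 0 0 0 0'; python3 -m inch '-0.002 0 0 0 0'; python3 -m inch '-0.002 0 0 0 0';python3 -m inch '-0.002 0 0 0 0';python3 -m inch '-0.002 0 0 0 0') | grep -E 'pos|force: \['; python3 - <<'E'
from fit import *
go(-.005,.043,.265)
snap('top','t6');snap('wrist','w6')
im=cv2.imread('pics/t6.png');cv2.imwrite('pics/t6c.png',cv2.resize(im[130:270,200:420],None,fx=3.6,fy=3.6,interpolation=cv2.INTER_CUBIC))
E
```

```text
position: [0.5489, 0.1126, 0.2677]
force: [-0.5, -0.2, 0.0]
position: [0.5494, 0.1097, 0.2677]
force: [-3.8, 10.4, 1.7]
position: [0.5496, 0.1087, 0.2677]
force: [-2.7, 12.6, 2.9]
position: [0.5499, 0.1069, 0.2677]
force: [-3.1, 11.4, 2.1]
position: [0.5502, 0.1051, 0.2678]
force: [-3.7, 10.2, 3.4]
position: [0.5506, 0.1025, 0.2677]
force: [-2.0, 7.5, 2.2]
clock 12.05 rack tcp -0.005451502342451776 0.059758800567877385 0.26773185916298736 tilt [-0.0008  0.0022 -1.    ]
shift [-0.0168  0.0004  0.0027] roll 0.001537137301675262 F [-1.9565  7.4647  2.2057]
```

View pics/t6c.png

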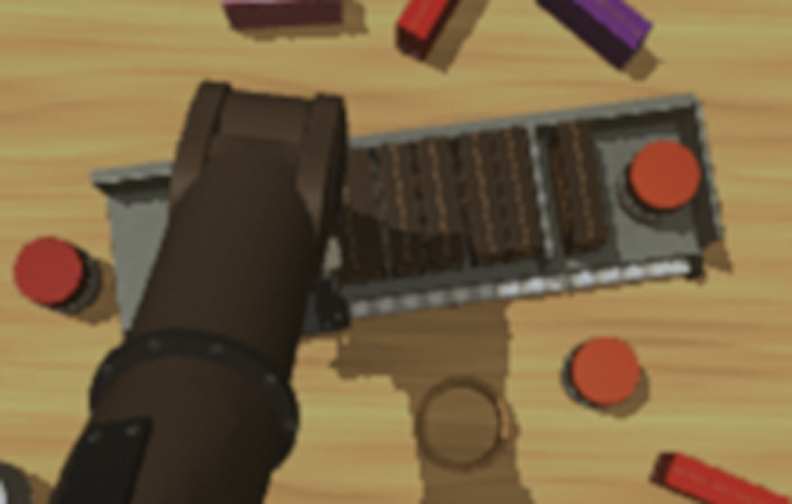

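All packets stand in line with a gap between L1 and the pushed one, and the stop has passed 0.100 and is near F. Final creep: I expect the click at world y of about 0.088–0.086.

```bash
(python3 -m inch '-0.002 0 0 0 0; -0.004 0 0 0 0';python3 -m inch '-0.002 0 0 0 0; -0.004 0 0 0 0'; python3 -m inch '-0.0015 0 0 0 0; -0.003 0 0 0 0'; python3 -m inch '-0.0015 0 0 0 0') | grep -E 'pos|force: \['
```

```text
position: [0.5514, 0.0971, 0.2677]
force: [-1.4, 4.8, 1.7]
position: [0.5521, 0.0929, 0.2677]
force: [-1.8, 4.2, 1.9]
position: [0.5528, 0.0893, 0.2677]
force: [-0.0, -0.3, -0.1]
position: [0.5532, 0.0876, 0.2678]
force: [1.1, -1.0, 0.4]
```

```bash
(python3 -m inch '-0.001 0 0 0 0; -0.001 0 0 0 0';python3 -m inch '-0.001 0 0 0 0; -0.001 0 0 0 0') | grep -E 'pos|force: \['
```

```text
position: [0.5532, 0.087, 0.2678]
force: [0.8, 0.0, 0.2]
position: [0.5533, 0.0865, 0.2677]
force: [0.1, 1.2, -0.6]
```

```bash
(python3 -m inch '-0.001 0 0 0 0; -0.001 0 0 0 0';python3 -m inch '-0.001 0 0 0 0; -0.001 0 0 0 0') | grep -E 'pos|force: \['
```

```text
position: [0.5534, 0.086, 0.2677]
force: [-1.0, 1.8, 1.1]
position: [0.5535, 0.0855, 0.2677]
force: [-0.9, 4.6, 1.4]
```

Force is rising at 0.0855, so the stop is seated in the notch. I back off, lift clear and check.

```bash
python3 -m inch '0.01 0 0 0 0; 0.03 0 0 0 0; 0.03 0 -0.04 0 0; 0.03 0 -0.08 0 0; 0.03 0 -0.11 0 0' && python3 -m inch '0 -0.04 -0.02 0 0; 0 -0.08 -0.02 0 0; 0 -0.12 -0.02 0 0; 0 -0.16 -0.02 0 0; 0 -0.2 -0.02 0 0' && python3 -m inch '0.045 0 0 0 0; 0.09 0 0 0 0; 0.13 0 0 0 0;0.13 0 0 0 0' && python3 - <<'E'
from fit import *
snap('top','t7');snap('scene','s7')
a=cv2.imread('pics/t7.png')[140:230,220:420];b=cv2.imread('pics/s7.png')[140:320,240:400]
a=cv2.resize(a,(600,270),interpolation=2);b=cv2.resize(b,(290,326),interpolation=2)
im=cv2.imread('pics/t7.png');im=cv2.resize(im[130:270,200:420],None,fx=3.6,fy=3.6,interpolation=2)
cv2.imwrite('pics/t7c.png',im)
E
```

```text
clock: 14.15
position: [0.5488, 0.1144, 0.3798]
ee_rot: [2.031, 2.395, 0.001]
force: [0.3, 0.2, 0.2]
width: 0.004
gripper_force: 0.0
clock: 14.65
position: [0.3498, 0.0813, 0.3974]
ee_rot: [2.032, 2.396, -0.0]
force: [-0.9, 1.3, -0.0]
width: 0.008
gripper_force: 0.0
clock: 15.05
position: [0.329, 0.2144, 0.398]
ee_rot: [2.024, 2.402, 0.003]
force: [0.7, -0.6, 0.3]
width: 0.002
gripper_force: 0.0
```

View pics/t7c.png

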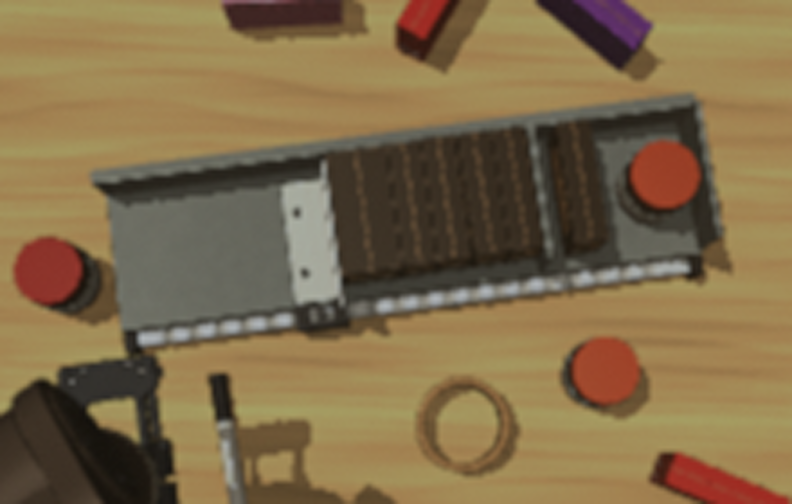

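The row is closed up and in line, with the stop panel at crop (335,230) next to F. The jars, tape, marker and spare packet have not moved, and the hand is clear.

```bash
python3 -c "
from cell import arm
print(arm.sign_off())"
```

```text
the job is handed in; nothing more can be done
None
```

I handed the job in at about 15 s: the protruding packet is back in line to about 1 mm, the stop clicked into the 0.125 notch (about 4 mm of play, by packet widths), everything else looked unmoved in the last picture, and the hand is clear.

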